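# Pack a gel-casting chamber tight with filler plates and hold its drop front shut

### The job

The gel-casting chamber is not full, so its two glass cassettes stand loose in it. Pull its drop-front door down and add grey filler plates from the rack to the stack, standing upright on the chamber floor, until the stack has no play left and you feel it press back on the sprung plate as you push the door up, yet the door still goes fully home. Finish while holding the door fully shut against the stack, ready for the clamps; leave the spare fillers in the rack, keep the cassettes standing, and do not disturb the other things on the worktop.

Things in the scene. Friction and masses are not known exactly. Their poses are not given: they have to be found in the camera images.
- caster: The chamber, fixed, open at the top, 118 mm wide: white base, clear side walls, drop-front door. x points from the door into the chamber, y along the door, z up; origin on the worktop, mid-width, below the plane x = 0 of the shut door's inner pad face. Everything 'chamber' below is in this frame. Side walls: 106 mm clear between them, tops at z 124 mm, from x -5 mm back
- floor_front (a point): Point of the chamber floor at x 0, y 0, z 45 mm of the chamber. The floor is level and runs from x -20 mm (a sill in front of the door plane, so that the last filler can stand before the door squeezes it in) to x 104 mm
- door (a joint): Door angle, rad: 0 fully shut (hard stop), 0.5 fully down (hard stop; rests there by its weight, 0.22 kg). Hinge line along the chamber's y at x -8 mm, z 15 mm; positive turns the top toward the robot (chamber -x). Shut, the panel spans x -11 to -5 mm, z 53 to 123 mm, 132 mm wide; its inner pad reaches x 0 over y +-46 mm, z 65 to 113 mm
- door_bar (a point): Middle of the door's handle, a round steel bar 10 mm thick, 96 mm long along the chamber's y, on a bent post at each end. With the door shut it is at chamber x -38, z 143 mm (27 mm in front of and 20 mm above the panel's top edge); it turns with the door about the hinge line. Pinch it from above with the fingers either side in x, or push it
- press_face (a point): Middle of the sprung plate's face that looks at the door. Its chamber x is the room for the whole stack, cassettes and fillers: 24 to 37.5 mm at the start, since the backing plate behind it is bolted in a different place each time
- press_plate (a joint): Sprung aluminium plate at the far end of the stack, m: 0 is sprung forward (nothing squeezed), grows to 0.011 (hard stop) as the stack pushes it away from the door (chamber +x). Needs 4.2 N to start moving and 0.7 N more per mm
- cassette_1: Front glass gel cassette standing upright on the chamber floor, 10 mm thick (x), 100 mm wide (y), loose, 130 g: a 4 mm front glass 70 mm tall and a 4 mm rear glass 78 mm tall; origin at the centre of its underside, x to the far end
- cassette_2: Rear glass gel cassette, same as cassette_1, behind it and in front of the sprung plate
- rack: Fixed white rack for the filler plates, 110 x 116 mm, 52 mm tall; origin at the centre of its underside; the fillers stand across it (along its y) in slots one behind the other 22 mm apart in its x; slot floor at z 8 mm, guides up to z 52 mm
- filler_1: Grey plastic filler plate, upright: 8 mm thick (x), 96 mm wide (y), 72 mm tall, plus an index tab on its top edge, 20 mm wide (y), 36 mm high, 8 mm thick (total 108 mm), centred at its y -36 mm. Origin at the centre of its underside; 60 to 100 g. In the rack slot at rack x -33 mm (nearest the robot). Pinch the tab across its thickness (x) from above
- filler_2: Filler plate like filler_1, but its tab is centred at its y -12 mm (the tabs are staggered so that a finger reaches each one beside its neighbours); in the slot at rack x -11 mm
- filler_3: Filler plate like filler_1, but its tab is centred at its y 12 mm (the tabs are staggered so that a finger reaches each one beside its neighbours); in the slot at rack x 11 mm
- filler_4: Filler plate like filler_1, but its tab is centred at its y 36 mm (the tabs are staggered so that a finger reaches each one beside its neighbours); in the slot at rack x 33 mm (farthest)
- tube_block: Black tube block, 70 x 105 x 34 mm, bystander
- dropper: Small white dropper bottle with blue cap, 36 x 36 x 99 mm, bystander
- timer: White bench timer, 76 x 76 x 22 mm, bystander
Mind the look-alikes: they are no part of the job. What is shaped like the filler_1 but pink is not meant.

How it is judged (in metres and radians):
On the way, in this order (a step that is already met when the one before it is completed fails the run):
1. the door is pulled down (value of joint door above 0.42 rad), for 0.2 s.
2. with the door down, a filler plate stands on the chamber floor, let go (value of joint door above 0.35 rad and ((x of filler_1 in the frame of caster between -0.025 and 0.045 m and y of filler_1 in the frame of caster between -0.01 and 0.01 m and z of filler_1 in the frame of caster between 0.041 and 0.049 m and angle between filler_1's own z axis and vertical below 0.3 rad and contact force between the fingers and filler_1 below 0.3 N) or (x of filler_2 in the frame of caster between -0.025 and 0.045 m and y of filler_2 in the frame of caster between -0.01 and 0.01 m and z of filler_2 in the frame of caster between 0.041 and 0.049 m and angle between filler_2's own z axis and vertical below 0.3 rad and contact force between the fingers and filler_2 below 0.3 N) or (x of filler_3 in the frame of caster between -0.025 and 0.045 m and y of filler_3 in the frame of caster between -0.01 and 0.01 m and z of filler_3 in the frame of caster between 0.041 and 0.049 m and angle between filler_3's own z axis and vertical below 0.3 rad and contact force between the fingers and filler_3 below 0.3 N) or (x of filler_4 in the frame of caster between -0.025 and 0.045 m and y of filler_4 in the frame of caster between -0.01 and 0.01 m and z of filler_4 in the frame of caster between 0.041 and 0.049 m and angle between filler_4's own z axis and vertical below 0.3 rad and contact force between the fingers and filler_4 below 0.3 N))), for 0.2 s.
At the end, for the whole second after the job is handed in: The door is fully shut (under 0.03 rad) and the arm is holding it with over 1 N; the sprung plate is pushed in at least 0.6 mm; both cassettes stand upright (within 0.08 rad) on the chamber floor; every filler either stands so too, centred within 10 mm, or is still in its rack slot (value of joint door below 0.03 rad and value of joint press_plate above 0.0006 m and linear speed of cassette_1 below 0.01 m/s and contact force between any of the fingers, the arm and caster above 1 N and x of cassette_1 in the frame of caster between 0 and 0.045 m and y of cassette_1 in the frame of caster between -0.01 and 0.01 m and z of cassette_1 in the frame of caster between 0.041 and 0.049 m and angle between each of cassette_1, cassette_2's own z axis and vertical below 0.08 rad and x of cassette_2 in the frame of caster between 0 and 0.045 m and y of cassette_2 in the frame of caster between -0.01 and 0.01 m and z of cassette_2 in the frame of caster between 0.041 and 0.049 m and ((x of filler_1 in the frame of caster between 0 and 0.045 m and y of filler_1 in the frame of caster between -0.01 and 0.01 m and z of filler_1 in the frame of caster between 0.041 and 0.049 m and angle between filler_1's own z axis and vertical below 0.08 rad) or distance of filler_1 from where it was at the start of the episode below 0.012 m) and ((x of filler_2 in the frame of caster between 0 and 0.045 m and y of filler_2 in the frame of caster between -0.01 and 0.01 m and z of filler_2 in the frame of caster between 0.041 and 0.049 m and angle between filler_2's own z axis and vertical below 0.08 rad) or distance of filler_2 from where it was at the start of the episode below 0.012 m) and ((x of filler_3 in the frame of caster between 0 and 0.045 m and y of filler_3 in the frame of caster between -0.01 and 0.01 m and z of filler_3 in the frame of caster between 0.041 and 0.049 m and angle between filler_3's own z axis and vertical below 0.08 rad) or distance of filler_3 from where it was at the start of the episode below 0.012 m) and ((x of filler_4 in the frame of caster between 0 and 0.045 m and y of filler_4 in the frame of caster between -0.01 and 0.01 m and z of filler_4 in the frame of caster between 0.041 and 0.049 m and angle between filler_4's own z axis and vertical below 0.08 rad) or distance of filler_4 from where it was at the start of the episode below 0.012 m)); the arm keeps its last pose, push and grip.
It fails at once if a glass cassette is tipped over or lifted out (angle between any of cassette_1, cassette_2's own z axis and vertical above 0.4 rad or z of any of cassette_1, cassette_2 in the frame of caster above 0.075 m).
It fails at once if a bystander is pushed more than 3 cm (distance of any of tube_block, dropper, timer from where it was at the start of the episode above 0.03 m).
It also fails if it takes over 72 s, if anything falls off the work surface, if the arm or the gripper's body presses on something with over 40 N, if the wrist force passes 120 N, or if a joint passes its speed limit or range.

### The arm

A 7-joint arm with a two-finger parallel gripper is mounted at the origin on a cart in front of the work surface, level with it; the furniture and walls round the work are solid. World frame = base frame: x ahead of the robot, y to its left, z up, the work surface at z = 0. Lengths are in m, angles in degrees, forces in N, time in s.
With the tool pointing down it reaches from about 0.4 to 0.85 m from the base axis. Payload 6.9 kg.
Tool frame: the origin (TCP) lies at the very end of the fingers, on their centre line; the grasp point (between the pads) lies 19 mm behind it (env.grip_depth is the distance from the TCP to the grasp point, in m); z points along the fingers, y is the line along which they close (so a half turn about z gives the same grasp; the last joint's range is limited). The gripper opens to 85 mm and grips with 20 to 120 N. Pads are 22 mm wide; open, the fingers measure 114 mm over their backs; the gripper's body (76 mm by 85 mm) begins 54 mm behind the grasp point. The pads swing forward as they close: fully open they stand 13 mm farther back than shut.
Start: joints at [-57.267, 29.078, -13.613, 85.955, 7.202, 65.827, -8.869], TCP at [0.281, 0.558, 0.231] pointing down, gripper open.
Joint ranges: [-176.47, 176.47], [-13.61, 117.27], [-81.72, 77.17], [0.22, 143.17], [-87.28, 267.28], [10, 112.55], [-165.47, 165.47]. Speed limits (degrees/s): [136.94, 136.94, 180, 180, 180, 180, 180].

### API

Orientations are given as [roll, pitch, yaw] about the fixed x, y, z axes, in that order (R = Rz(yaw) Ry(pitch) Rx(roll)).
In Python, from workcell import env gives the robot as it stands.
- The arm moves only by the tool servo_tool, never from a script. Its argument "motion" is a list of rows, each a list of 7 numbers: the shift along the tool's x, y, z each as a share of 0.2 m, from -1 to 1, then the turn, a rotation vector about the tool's x, y, z each as a share of 90 degrees, from -1 to 1, then the opening, from -1 (shut) to 1 (fully open). A call has 1 to 12 rows; each row shifts and turns the commanded pose from where the row before left it, along the tool's axes as they then stand; what a row does not reach is not made up. A row lasts 1/12 s, in which the tool goes at most 41.7 mm and 7.16 degrees, less where a joint would pass 70% of its speed; a pose out of reach is approached as far as the arm can. A call with a number of a shift or a turn outside -1 to 1 is refused whole. A call with a gripper value outside its range is refused whole. The fingers move at their own pace and stop on an object; "newtons" is the grip in N (left out, the last holds). Time passes only in rows, so rows that do not move let the fingers close. It gives the time, the measured TCP pose, the force, the opening and the grip force at its end, in the units of the state.
- env.state(): the state, without advancing time (a new reading comes with each control period).
- env.snapshot(name): name is "scene" or "top"; returns (picture, depth): 480x640x3 uint8, red, green, blue; 480x640 float32, m along the optical axis (not along the pixel's ray), 0 where there is no reading.
- env.camera_params(name): a dict with "camera_matrix" (3x3 intrinsics, pixels), "k1" (the pictures are not rectified: a ray, as slopes to the right and down, at radius r is drawn at 1 + k1 r^2 times it, then the intrinsics apply), "world_to_cam" (4x4, takes a point from world to camera coordinates). Camera axes: x right, y down, z forward; pixel columns grow to the right and rows downward; lengths in m; the calibration is good to about 2 mm. A picture is of the moment at which its call begins. camera_params takes no time and is no camera call.
- env.close_job(): hands the job in; it is judged then, once.
The state is a dict: "time": time; "joint_positions": joint angles; "qd": joint speeds; "joint_torque": joint torques, N m; "tool_pos": TCP position; "tool_rot": TCP orientation; "wrist_force": force on the tool from outside, world axes, zero at the start; "torque": the same for the moment, N m; "grip_width": finger opening in m; "grasp_force": force on a finger pad.
Only numpy, scipy, OpenCV 4.12 (cv2) and the standard library are available. Lean on these libraries where they do the work, as an engineer would, in place of code of your own. Each camera call takes 0.05 s, during which the arm holds its last target. There are 200 camera calls.

## Working session

There is one attempt and no reset: what is moved stays moved. The work goes in short steps, Python scripts to look and compute and a tool call to move; the robot and the scene stay as the last step left them, time stands still between calls to the robot, and variables do not carry over. Pictures are saved under pics/ and viewed, at most 10 in all, crops included, and the job is handed in when it is done.

Besides the shell and the picture viewer there is one more tool, called after "Request:" by a JSON object that holds its "name" and its "arguments". servo_tool: Moves the arm, as the interface text tells. Its arguments: {"type":"object","properties":{"motion":{"type":"array"},"newtons":{"type":"number"}},"required":["motion"]}

```bash
mkdir -p pics; ls
python3 - <<'E'
from workcell import env
import cv2,numpy as np
print(env.state())
for n in("scene","top"):
    im,d=env.snapshot(n); cv2.imwrite(f"pics/{n}0.png",im[:,:,::-1]); np.save(f"pics/{n}0.npy",d); np.save(f"pics/{n}0rgb.npy",im)
    print(env.camera_params(n))
E
```

```text
pics
{'time': 0.0, 'joint_positions': array([-57.26740076,  29.12432203, -13.60983037,  86.01016954,
         7.20290607,  65.82794353,  -8.86984758]), 'qd': array([-0.03062951, -0.06104824,  0.00235429,  0.09057178, -0.02323693,
       -0.01163521,  0.01338225]), 'joint_torque': array([-1.64761324e-03, -6.20598650e+01, -2.18738303e+00, -2.49653238e+01,
        1.25742954e-02,  1.18621584e-02,  4.24482312e-05]), 'tool_pos': array([0.28054145, 0.55791541, 0.23043448]), 'tool_rot': array([-1.79896589e+02,  2.78133094e-03,  1.53313739e+02]), 'wrist_force': array([-0.43861903,  0.08078806, -0.99650182]), 'torque': array([ 0.00556373, -0.01992038, -0.00080644]), 'grasp_force': 0.0, 'grip_width': 0.08530542477989143}
{'camera_matrix': array([[609.10750545,   0.        , 319.85828571],
       [  0.        , 609.10750545, 244.94184561],
       [  0.        ,   0.        ,   1.        ]]), 'k1': -0.1669637439899442, 'world_to_cam': array([[ 0.71968421, -0.69413976, -0.01498757, -0.33208494],
       [-0.49372537, -0.49647895, -0.71396352,  0.37718193],
       [ 0.48814946,  0.52122802, -0.70002247,  1.12554653],
       [ 0.        ,  0.        ,  0.        ,  1.        ]])}
{'camera_matrix': array([[525.79606188,   0.        , 318.71357547],
       [  0.        , 525.79606188, 240.72949007],
       [  0.        ,   0.        ,   1.        ]]), 'k1': -0.09033639875304493, 'world_to_cam': array([[ 0.0291703 , -0.99955651, -0.00599044,  0.06119647],
       [-0.98296813, -0.02759729, -0.18169216,  0.54568326],
       [ 0.18144626,  0.01118842, -0.98333721,  1.49249432],
       [ 0.        ,  0.        ,  0.        ,  1.        ]])}
```

View pics/scene0.png

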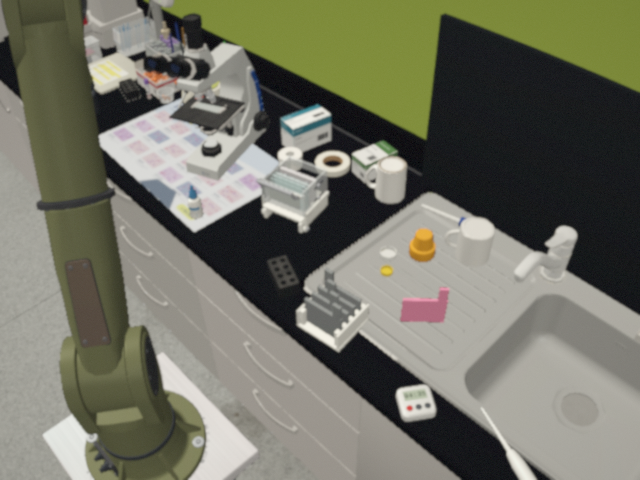

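View pics/top0.png

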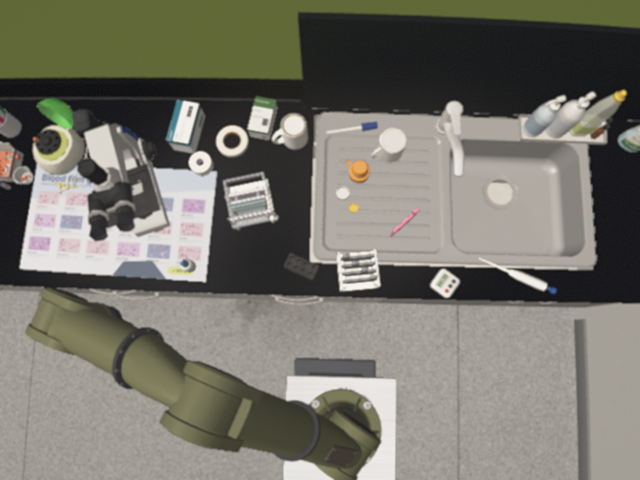

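The scene view shows the chamber at (295,192) and the rack with grey fillers at (333,315). In the top view they are at (249,200) and (358,270). Next, enlarged crops.

```bash
cat > h.py <<'E'
import numpy as np,cv2
from workcell import env
P={n:env.camera_params(n) for n in("scene","top")}
def ray(n,u,v):
    p=P[n];K=p["camera_matrix"]
    xy=cv2.undistortPoints(np.array([[[u,v]]],float),K,np.array([p["k1"],0,0,0.]))[0,0]
    # model: drawn = ray*(1+k1 r^2): same as OpenCV
    W=p["world_to_cam"];R=W[:3,:3];o=-R.T@W[:3,3]
    return o,R.T@np.array([xy[0],xy[1],1.])
def onz(n,u,v,z):
    o,d=ray(n,u,v);return o+d*(z-o[2])/d[2]
def proj(n,X):
    p=P[n];W=p["world_to_cam"]
    return cv2.projectPoints(np.atleast_2d(np.array(X,float)),cv2.Rodrigues(W[:3,:3])[0],W[:3,3],p["camera_matrix"],np.array([p["k1"],0,0,0.]))[0][:,0]
def tri(uv1,uv2):
    (o,d),(q,e)=ray("scene",*uv1),ray("top",*uv2)
    s=np.linalg.lstsq(np.c_[d,-e],q-o,rcond=None)[0]
    a,b=o+d*s[0],q+e*s[1];return (a+b)/2,np.linalg.norm(a-b)
def crop(n,im,u,v,w,h,f,name):
    c=im[v:v+h,u:u+w,::-1]; cv2.imwrite(name,cv2.resize(c,None,fx=f,fy=f,interpolation=cv2.INTER_CUBIC))
E
python3 - <<'E'
from h import *
t=np.load("pics/top0rgb.npy");s=np.load("pics/scene0rgb.npy")
a=cv2.resize(t[160:235,210:290],None,fx=5,fy=5,interpolation=2)
b=cv2.resize(t[235:310,320:400],None,fx=5,fy=5,interpolation=2)
c=cv2.resize(s[150:230,255:335],None,fx=5,fy=5,interpolation=2)[:,:]
d=cv2.resize(s[265:345,295:375],None,fx=5,fy=5,interpolation=2)
cv2.imwrite("pics/c1.png",np.vstack([np.hstack([a,b])])[:,:,::-1])
cv2.imwrite("pics/c2.png",np.hstack([c,d])[:,:,::-1])
E
```

```text
(no output)
```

View pics/c1.png

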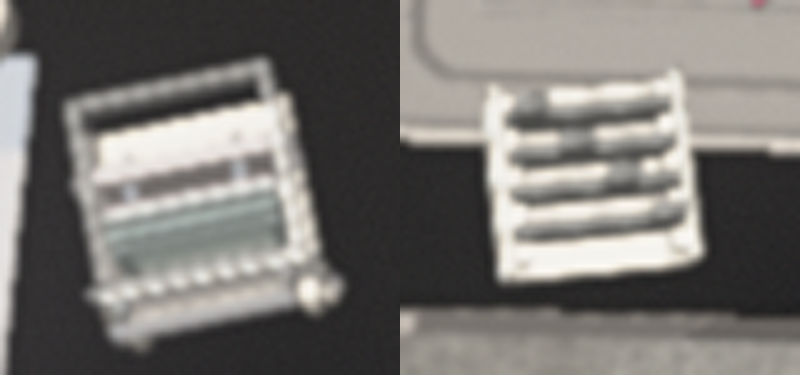

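View pics/c2.png

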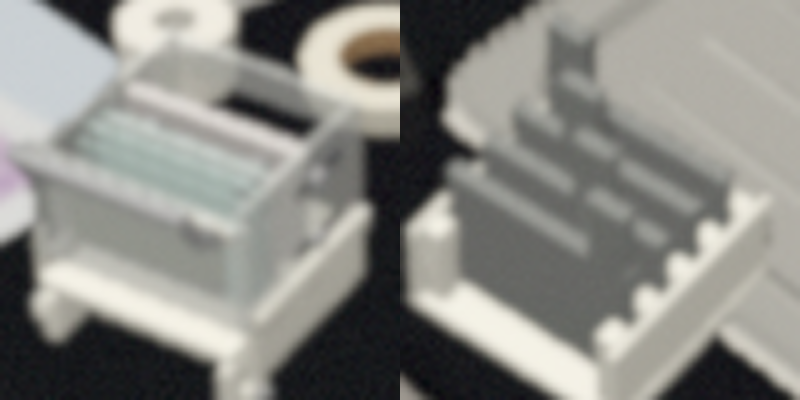

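The crops show the chamber turned about +10°, with its handle bar on the robot side (crop 95–340, 255–340), the teal cassettes inside it and the grey fillers upright in the rack. Next I fit the poses from the depth points.

```bash
cat >> h.py <<'E'
def cloud(n,im,d):
    p=P[n];v,u=np.mgrid[0:480,0:640]
    xy=cv2.undistortPoints(np.stack([u,v],-1).reshape(-1,1,2).astype(float),p["camera_matrix"],np.array([p["k1"],0,0,0.]))[:,0]
    z=d.reshape(-1,1);W=p["world_to_cam"]
    X=(np.c_[xy*z,z]-W[:3,3])@W[:3,:3]
    X[z[:,0]==0]=np.nan
    return X.reshape(480,640,3)
E
python3 - <<'E'
from h import *
for n in("top","scene"):
    X=cloud(n,0,np.load(f"pics/{n}0.npy"));im=np.load(f"pics/{n}0rgb.npy").astype(int)
    np.save(f"pics/{n}X.npy",X)
    # table height check
    if n=="top":
        for (u,v) in [(230,250),(320,250),(358,284),(272,230)]: print(u,v,X[v,u])
        print("rack z map mm");  print((X[248:294:2,334:384:2,2]*1000).round().astype(int))
        print("caster z map"); print(np.nan_to_num(X[170:232:2,218:282:2,2]*1000).round().astype(int))
E
```

```text
230 250 [0.51658389 0.34512769 0.00160831]
320 250 [0.52396845 0.072613   0.00382668]
358 284 [ 0.42424805 -0.04341137  0.00590248]
272 230 [ 5.82290119e-01  2.20633587e-01 -4.52007078e-04]
rack z map mm
[[                  -3                   -9                    0
                     1                    1                   -4
                     8                    0                   -4
                    -3                   -1                  -11
                    -3                   -8                   -5
                     5                   -2                   -4
                    -7                   -3                   -3
                    -6                   -4                   -4
                    -9]
 [                   5                   10                    2
                     3                    4                   -1
                    15                    3                   -2
                     3                    3                   -3
                     4                    1                    2
                    -3     
[... 15113 characters left out ...]
  77  75 126  69  60  49  44 146 141 152 146 144
  149 145 148 139   6  -2   1  -2   4   0   4  -2  -2   0]
 [  4   3   2   3  -3  -5  -2  48 146 154 147 152 143 148 144 144 140   2
    4  -1  -3   0   5   2   4   1  -6   5   5   0  -2  -3]
 [ -1   3  -2   1   4   1  -4 149 144 148 138 141   1  -1   1   7   5   0
    3  -8  -9  -5   5   1   3   1  -2   0   6   5  -2   2]
 [  3   0   6  -2  -4  -5  -1   1  10  27  20   2   1  -6  -2   3   0   2
    5   0  -4   1  -4   4   2   0  -2  -2   1 -10  -4  -1]
 [ -3  -1  -1   0  -3   7  -1   3   5  -2  -4  -4   3   1   2  -6  -2  -3
   -2   0   0   4  -2  -6   7   5  -2   0   1   4   7  -2]]<stdin>:8: RuntimeWarning: invalid value encountered in cast
```

Run:
```python
from h import *
X=np.load("pics/topX.npy")
W=P["top"]["world_to_cam"];print("cam",-W[:3,:3].T@W[:3,3])
def reg(a,b,c,d):
    r=X[a:b,c:d].reshape(-1,3);return r[~np.isnan(r).any(1)]
C=reg(165,235,215,290)
bar=C[(C[:,2]>.135)&(C[:,2]<.165)]
m=np.median(bar,0);bar=bar[np.linalg.norm(bar-m,axis=1)<.07]
c=bar.mean(0);u=np.linalg.svd((bar-c)[:,:2])[2][0];u*=np.sign(u[1]);yaw=np.arctan2(-u[0],u[1])
t=(bar-c)[:,:2]@u;mid=c[:2]+u*(t.min()+t.max())/2
print("bar n",len(bar),c,np.degrees(yaw),"len",np.ptp(t),"mid",mid)
ex=np.array([np.cos(yaw),np.sin(yaw)])
O=mid+.038*ex
q=np.c_[(C[:,:2]-O)@ex,(C[:,:2]-O)@u,C[:,2]]*1000
w=q[(q[:,2]>116)&(q[:,0]>-2)&(q[:,0]<105)]
print("origin",O,"side walls hist:")
for s in(1,-1):
    e=w[(w[:,1]*s>48)&(w[:,1]*s<66)];print(s,len(e),np.percentile(e[:,1],[2,25,50,75,98]).round(1), "slope deg",np.degrees(np.polyfit(e[:,0],e[:,1],1)[0]))
print("profile |y|<40: x-bin, n, z percentiles")
k=q[abs(q[:,1])<40]
for x in range(-50,115,3):
    z=k[(k[:,0]>=x)&(k[:,0]<x+3),2]
    if len(z):print(x,len(z),np.percentile(z,[10,50,90]).round())
R=reg(245,296,328,392)
def fit(sel): 
    c=sel.mean(0);u=np.linalg.svd((sel-c)[:,:2])[2][0];return c,u*np.sign(u[1])
B=R[(R[:,2]>.075)&(R[:,2]<.087)]
# choose yaw maximizing sharpness of x histogram
best=max(np.arange(-20,20,.5),key=lambda a:(np.histogram(B[:,:2]@[np.cos(np.radians(a)),np.sin(np.radians(a))],bins=np.arange(.3,.8,.003))[0]**2.).sum())
print("rack yaw",best);a=np.radians(best);ex=np.array([np.cos(a),np.sin(a)]);ey=np.array([-ex[1],ex[0]])
h=np.histogram(B[:,:2]@ex*1000,bins=np.arange(380,540,3));print([(int(b),int(n)) for n,b in zip(*h) if n])
T=R[(R[:,2]>.108)&(R[:,2]<.125)]
for p in np.c_[T[:,:2]@ex,T[:,:2]@ey,T[:,2]][::4]*1000: print(p.round(),end=" ")
G=R[(R[:,2]>.045)&(R[:,2]<.057)];print("\nrack",np.percentile(G[:,:2]@ex,[1,99]),np.percentile(G[:,:2]@ey,[1,99]))
r=cv2.minAreaRect((R[R[:,2]>.03][:,:2]*1000).astype(np.float32));print(r)
```

```text
cam [0.26379663 0.05953006 1.56713817]
bar n 138 [0.57313452 0.26580501 0.14597336] 13.742092547551355 len 0.10466518388419402 mid [0.57309293 0.26597506]
origin [0.61000518 0.27500203] side walls hist:
1 89 [48.5 51.9 53.8 55.5 58.7] slope deg -1.268307790859455
-1 102 [-59.2 -57.4 -55.5 -53.7 -48.1] slope deg 0.3403762855013084
profile |y|<40: x-bin, n, z percentiles
-50 6 [-4. -0.  4.]
-47 11 [-2. -0.  2.]
-44 32 [ -5. 139. 147.]
-41 58 [ -2. 143. 150.]
-38 51 [ -3. 144. 151.]
-35 46 [ -4.   3. 148.]
-32 29 [-5.  0.  5.]
-29 28 [-4.  0.  5.]
-26 22 [-4. -0.  4.]
-23 23 [-5.  1.  6.]
-20 24 [-5. -0.  4.]
-17 33 [-5.  2.  9.]
-14 59 [ -2. 117. 124.]
-11 132 [ 10.  85. 123.]
-8 66 [ -3.  75. 126.]
-5 10 [ 39. 119. 121.]
-2 23 [111. 114. 118.]
1 2 [111. 111. 111.]
10 4 [ 90. 104. 118.]
13 112 [ 69.  93. 115.]
16 54 [ 63. 107. 118.]
19 48 [108. 117. 126.]
22 27 [112. 123. 126.]
25 14 [115. 118. 122.]
28 23 [113. 115. 125.]
31 50 [109. 118. 125.]
34 20 [118. 122. 124.]
37 19 [113. 117. 119.]
40 21 [112. 114. 117.]
43 4 [109. 109. 110.]
46 7 [108. 109. 113.]
49 6 [108. 113. 114.]
52 11 [
[... 436 characters left out ...]
2), (446, 17), (449, 1), (461, 30), (464, 28), (467, 22), (470, 2), (482, 19), (485, 23), (488, 24), (491, 12)]
[492. -62. 115.] [491. -73. 113.] [489. -62. 114.] [488. -73. 113.] [486. -61. 118.] [485. -72. 115.] [469. -84. 118.] [468. -98. 118.] [465. -89. 121.] [ 465. -101.  113.] [464. -92. 112.] [ 448. -107.  113.] [ 445. -118.  121.] [ 445. -107.  111.] [ 443. -118.  117.] [ 442. -107.  111.] [ 440. -117.  115.] [ 425. -132.  116.] [ 423. -143.  116.] [ 422. -135.  114.] [ 421. -146.  112.] [ 419. -137.  114.] [ 417. -148.  118.] 
rack [0.40324161 0.50565168] [-0.16060372 -0.04855042]
((464.5894470214844, -40.28793716430664), (109.47576904296875, 112.50920867919922), 7.492229461669922)
```

Run:
```python
from h import *
D=[];I=[]
for i in range(10):
    im,d=env.snapshot("top");D.append(np.where(d==0,np.nan,d));I.append(im)
d=np.nanmedian(D,0).astype(np.float32);im=np.mean(I,0)
X=cloud("top",0,d);np.save("pics/topXm.npy",X);np.save("pics/topim.npy",im)
yaw=np.radians(13.4);ex=np.array([np.cos(yaw),np.sin(yaw)]);ey=np.array([-ex[1],ex[0]])
O=np.array([.6100,.2750])
sub=X[165:235,215:290].reshape(-1,3);col=im[165:235,215:290].reshape(-1,3)
q=np.c_[(sub[:,:2]-O)@ex,(sub[:,:2]-O)@ey,sub[:,2]]*1000
for lo,hi in((-40,0),(0,40)):
  print("y",lo,hi);k=(q[:,1]>lo)&(q[:,1]<hi)&(q[:,2]>108)
  for x in np.arange(-16,70,1.5):
    s=k&(q[:,0]>=x)&(q[:,0]<x+1.5)
    if s.sum():print(x,s.sum(),"z",np.percentile(q[s,2],[10,50,90]).round(),"rgb",col[s].mean(0).round(),"g-r %.0f"%(col[s,1]-col[s,0]).mean())
```

```text
y -40 0
-14.5 1 z [118. 118. 118.] rgb [192. 191. 184.] g-r -2
-13.0 15 z [117. 121. 123.] rgb [194. 191. 183.] g-r -3
-11.5 6 z [122. 123. 124.] rgb [208. 205. 198.] g-r -2
-10.0 7 z [122. 123. 124.] rgb [201. 198. 191.] g-r -3
-8.5 8 z [121. 123. 124.] rgb [203. 201. 195.] g-r -2
-7.0 7 z [121. 123. 124.] rgb [187. 185. 179.] g-r -2
-5.5 6 z [121. 122. 123.] rgb [186. 184. 179.] g-r -1
-4.0 2 z [121. 121. 121.] rgb [171. 170. 164.] g-r -2
-2.5 2 z [114. 114. 114.] rgb [165. 164. 159.] g-r -1
-1.0 8 z [112. 113. 114.] rgb [168. 168. 162.] g-r -0
0.5 3 z [113. 113. 113.] rgb [160. 161. 155.] g-r 1
14.0 8 z [110. 114. 115.] rgb [131. 138. 134.] g-r 7
15.5 9 z [111. 115. 117.] rgb [131. 139. 135.] g-r 7
17.0 6 z [114. 115. 116.] rgb [132. 139. 135.] g-r 8
18.5 4 z [113. 114. 115.] rgb [131. 138. 135.] g-r 8
20.0 19 z [110. 117. 123.] rgb [142. 151. 147.] g-r 9
21.5 9 z [119. 124. 125.] rgb [155. 165. 161.] g-r 10
23.0 8 z [122. 123. 125.] rgb [162. 171. 167.] g-r 9
24.5 3 z [123. 123. 124.] rgb [156. 165. 161.] g-r 9
27.5 8 z [114. 115. 117.] rgb [150. 158. 154.] g-r 7
29.0 3 z [114. 1
[... 3007 characters left out ...]
48.5 2 z [111. 112. 112.] rgb [158. 157. 160.] g-r -1
50.0 1 z [110. 110. 110.] rgb [163. 164. 169.] g-r 1
51.5 1 z [110. 110. 110.] rgb [159. 160. 161.] g-r 0
53.0 1 z [109. 109. 109.] rgb [160. 160. 162.] g-r -0
54.5 2 z [111. 113. 116.] rgb [175. 169. 166.] g-r -6
56.0 19 z [109. 115. 119.] rgb [190. 182. 178.] g-r -8
57.5 8 z [117. 119. 121.] rgb [228. 221. 218.] g-r -6
59.0 7 z [119. 121. 121.] rgb [231. 226. 222.] g-r -6
60.5 8 z [117. 119. 121.] rgb [234. 228. 224.] g-r -6
62.0 6 z [119. 120. 120.] rgb [234. 228. 224.] g-r -5
63.5 6 z [118. 119. 120.] rgb [233. 228. 223.] g-r -5
65.0 7 z [118. 119. 120.] rgb [238. 234. 228.] g-r -4
69.5 1 z [111. 111. 111.] rgb [223. 220. 215.] g-r -3
```

Run:
```python
from h import *
from scipy.optimize import least_squares
X=np.load("pics/topXm.npy");R=X[240:300,322:396].reshape(-1,3);R=R[~np.isnan(R).any(1)]
T=R[(R[:,2]>.109)&(R[:,2]<.122)]; B=R[(R[:,2]>.077)&(R[:,2]<.085)]
a0=np.radians(7.7);r0=lambda a:np.array([[np.cos(a),np.sin(a)],[-np.sin(a),np.cos(a)]])
def res(p):
    q=(B[:,:2]-p[:2])@r0(p[2]).T; x=q[:,0]; s=np.array([-.033,-.011,.011,.033]); d=x[:,None]-s
    return d[np.arange(len(x)),abs(d).argmin(1)]
f=least_squares(res,[.4645-0.013*0,-.0403,a0],loss="soft_l1",f_scale=.002)
# y unobservable there: fix from rect
p=f.x;print(p[:2],np.degrees(p[2]),np.std(res(p)))
q=(T[:,:2]-p[:2])@r0(p[2]).T*1000;qb=(B[:,:2]-p[:2])@r0(p[2]).T*1000
for i,s in enumerate((-33,-11,11,33)):
    k=q[abs(q[:,0]-s)<8];b=qb[abs(qb[:,0]-s)<7]
    print(i+1,"tab n",len(k),"x",k[:,0].mean().round(1),"y range",np.percentile(k[:,1],[2,98]).round(1),"mid",(k[:,1].min()+k[:,1].max())/2,"exp",(-36,-12,12,36)[i],"z",k[:,2:].mean() if k.shape[1]>2 else"", "body x",np.median(b[:,0]),"y",b[:,1].min().round(1),b[:,1].max().round(1),"slope",np.degrees(np.polyfit(b[:,1],b[:,0],1)[0]).round(2))
G=R[(R[:,2]>.047)&(R[:,2]<.056)];g=(G[:,:2]-p[:2])@r0(p[2]).T*1000;print(np.percentile(g,[1,99],axis=0))
```

```text
[0.43466971 0.20237411] 7.093051056159402 0.002431355592455869
1 tab n 21 x -33.1 y range [-289. -272.] mid -280.4353749011127 exp -36 z  body x -33.02855475444295 y -292.6 -198.3 slope 0.42
2 tab n 24 x -11.2 y range [-266.4 -246.7] mid -256.5511539907624 exp -12 z  body x -10.941325033994781 y -292.6 -197.6 slope 0.59
3 tab n 21 x 10.9 y range [-240.8 -223.9] mid -232.2767193630104 exp 12 z  body x 10.952448949702358 y -292.0 -197.0 slope -0.47
4 tab n 22 x 33.0 y range [-217.8 -199.4] mid -208.24528551448122 exp 36 z  body x 33.14916325506652 y -292.0 -196.6 slope -0.41
[[ -52.1770874  -300.34748246]
 [  52.45993263 -188.86878208]]
```

Request:
{"name": "servo_tool", "arguments": {"motion": [[0,0,0,0,0,0.0792,0],[0,0,0,0,0,0.0792,0],[0,0,0,0,0,0.0792,0],[0,0,0,0,0,0.0792,0],[0,0,0,0,0,0.0792,0],[0,0,0,0,0,0.0792,0],[0,0,0,0,0,0.0792,0]], "newtons": 30}}

```text
time: 1.18
tool_pos: [0.2807, 0.5584, 0.2313]
tool_rot: [180.0, -0.0, 103.1]
wrist_force: [0.4, -1.0, -0.4]
grip_width: 0.0423
grasp_force: 0.0
```

Request:
{"name": "servo_tool", "arguments": {"motion": [[-0.1467,0.0903,0.0125,0,0,0,0],[-0.1467,0.0903,0.0125,0,0,0,0],[-0.1467,0.0903,0.0125,0,0,0,0],[-0.1467,0.0903,0.0125,0,0,0,0],[-0.1467,0.0903,0.0125,0,0,0,0],[-0.1467,0.0903,0.0125,0,0,0,0],[-0.1467,0.0903,0.0125,0,0,0,0],[-0.1467,0.0903,0.0125,0,0,0,0],[-0.1467,0.0903,0.0125,0,0,0,0],[-0.1467,0.0903,0.0125,0,0,0,0],[-0.1467,0.0903,0.0125,0,0,0,0],[-0.1467,0.0903,0.0125,0,0,0,0]]}}

```text
time: 2.18
tool_pos: [0.5743, 0.2649, 0.2013]
tool_rot: [180.0, -0.0, 103.4]
wrist_force: [-0.6, -0.1, 0.4]
grip_width: 0.0425
grasp_force: 0.0
```

```bash
cat >> h.py <<'E'
O=np.array([.6101,.2745]);YC=np.radians(13.4);RC=np.array([.4649,-.0403]);YR=np.radians(7.1)
def w(o,a,x,y): return o+np.array([x*np.cos(a)-y*np.sin(a),x*np.sin(a)+y*np.cos(a)])/1000
def rep():
    s=env.state();p=s["tool_pos"]
    for n,o,a in(("cham",O,YC),("rack",RC,YR)):
        d=(p[:2]-o)*1000;c,k=np.cos(a),np.sin(a);print(n,"x %.1f y %.1f z %.1f"%(d[0]*c+d[1]*k,-d[0]*k+d[1]*c,p[2]*1000),end=" | ")
    print("rot",s["tool_rot"].round(2),"F",s["wrist_force"].round(1),"w %.4f g %.1f t %.2f"%(s["grip_width"],s["grasp_force"],s["time"]))
    return s
def to(o,a,x,y,z,dyaw=True):
    s=env.state();R=cv2.Rodrigues(np.zeros(3))[0]
    from scipy.spatial.transform import Rotation as Q
    R0=Q.from_euler("xyz",s["tool_rot"],degrees=True)
    R1=Q.from_euler("xyz",[180,0,90+np.degrees(a)],degrees=True)
    t=np.r_[w(o,a,x,y),z/1000]-s["tool_pos"]
    rv=(R0.inv()*R1).as_rotvec(degrees=True)
    print("shift in final tool frame mm",(R1.inv().apply(t)*1000).round(1),"share",(R1.inv().apply(t)/.2).round(4),"turn deg",rv.round(2),"share",(rv/90).round(4))
E
python3 -c "
from h import *
rep();to(O,YC,-38,0,130)"
```

```text
cham x -37.1 y -1.0 z 201.3 | rack x 146.2 y 289.4 z 201.3 | rot [ 1.7998e+02 -1.0000e-02  1.0342e+02] F [-0.6 -0.1  0.4] w 0.0425 g 0.0 t 2.18
shift in final tool frame mm [ 1.  -0.9 71.3] share [ 0.005  -0.0046  0.3566] turn deg [ 0.02 -0.01  0.02] share [ 0.0002 -0.0001  0.0003]
```

Request:
{"name": "servo_tool", "arguments": {"motion": [[0.0012,-0.0011,0.089,0,0,0,0],[0.0012,-0.0011,0.089,0,0,0,0],[0.0012,-0.0011,0.089,0,0,0,0],[0.0012,-0.0011,0.089,0,0,0,0],[0,0,0,0,0,0,-1],[0,0,0,0,0,0,-1],[0,0,0,0,0,0,-1],[0,0,0,0,0,0,-1],[0,0,0,0,0,0,-1],[0,0,0,0,0,0,-1]], "newtons": 30}}

```text
time: 3.02
tool_pos: [0.5725, 0.2672, 0.1309]
tool_rot: [179.9, -0.0, 103.4]
wrist_force: [0.3, -0.4, -1.6]
grip_width: 0.0089
grasp_force: 29.6
```

```bash
python3 -c "
from h import *
rep()"
```

```text
cham x -38.2 y 1.6 z 130.9 | rack x 144.8 y 291.8 z 130.9 | rot [ 1.7992e+02 -2.0000e-02  1.0342e+02] F [ 0.3 -0.4 -1.6] w 0.0089 g 29.6 t 3.02
```

Request:
{"name": "servo_tool", "arguments": {"motion": [[0,-0.0316,0.0091,0,0,0,-1],[0,-0.0316,0.0091,0,0,0,-1],[0,-0.0305,0.0122,0,0,0,-1],[0,-0.0305,0.0122,0,0,0,-1],[0,-0.0292,0.0152,0,0,0,-1],[0,-0.0292,0.0152,0,0,0,-1],[0,-0.0275,0.018,0,0,0,-1],[0,-0.0275,0.018,0,0,0,-1],[0,-0.024,0.0195,0,0,0,-1],[0,-0.024,0.0195,0,0,0,-1],[0,0,0,0,0,0,-1],[0,0,0,0,0,0,-1]]}}

```text
time: 4.02
tool_pos: [0.517, 0.2537, 0.1004]
tool_rot: [179.9, 0.0, 103.4]
wrist_force: [3.3, -0.4, 0.4]
grip_width: 0.0086
grasp_force: 30.2
```

```bash
python3 -c "
from h import *
rep()"
```

```text
cham x -95.4 y 1.3 z 100.4 | rack x 88.0 y 285.3 z 100.4 | rot [179.94   0.   103.4 ] F [ 3.3 -0.4  0.4] w 0.0086 g 30.2 t 4.02
```

Request:
{"name": "servo_tool", "arguments": {"motion": [[0,0,0,0,0,0,0],[0,0,0,0,0,0,0],[0,0,0,0,0,0,0],[0,0,-0.1125,0,0,0,0],[0,0,-0.1125,0,0,0,0],[0,0,-0.1125,0,0,0,0],[0,0,-0.1125,0,0,0,0],[0,0,0,0,0,0.07,0]]}}

```text
time: 4.68
tool_pos: [0.5181, 0.2545, 0.1947]
tool_rot: [179.7, -0.1, 97.2]
wrist_force: [0.3, 0.7, 0.2]
grip_width: 0.0431
grasp_force: 0.0
```

```bash
python3 -c "
from h import *
rep();to(RC,YR,-33,-38,170);env.snapshot('top')
im,d=env.snapshot('scene');cv2.imwrite('pics/s1.png',cv2.resize(im[130:250,225:385,::-1],None,fx=4,fy=4,interpolation=2))"
```

```text
cham x -94.1 y 1.9 z 194.7 | rack x 89.3 y 286.0 z 194.7 | rot [ 1.7969e+02 -1.4000e-01  9.7190e+01] F [0.3 0.7 0.2] w 0.0431 g 0.0 t 4.68
shift in final tool frame mm [-324.  -122.3   24.7] share [-1.6199 -0.6114  0.1235] turn deg [ 0.31 -0.14  0.09] share [ 0.0034 -0.0016  0.001 ]
```

View pics/s1.png

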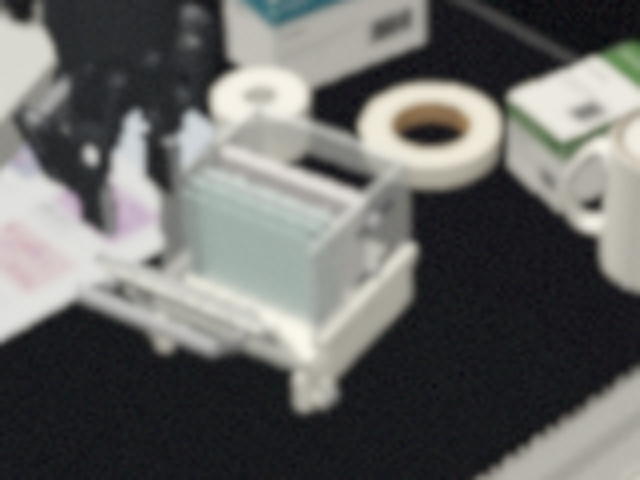

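The door is fully down with its panel at (200,300). Both cassettes are standing at (255,240). Next, over filler_1.

Request:
{"name": "servo_tool", "arguments": {"motion": [[-0.162,-0.0611,0.0123,0,0,0,0],[-0.162,-0.0611,0.0123,0,0,0,0],[-0.162,-0.0611,0.0123,0,0,0,0],[-0.162,-0.0611,0.0123,0,0,0,0],[-0.162,-0.0611,0.0123,0,0,0,0],[-0.162,-0.0611,0.0123,0,0,0,0],[-0.162,-0.0611,0.0123,0,0,0,0],[-0.162,-0.0611,0.0123,0,0,0,0],[-0.162,-0.0611,0.0123,0,0,0,0],[-0.162,-0.0611,0.0123,0,0,0,0],[0,0,0,0,0,0,0],[0,0,0,0,0,0,0]]}}

```text
time: 5.78
tool_pos: [0.434, -0.0847, 0.1651]
tool_rot: [-179.9, -0.0, 97.0]
wrist_force: [0.8, 1.7, -0.0]
grip_width: 0.0425
grasp_force: 0.0
```

```bash
python3 -c "
from h import *
rep();to(RC,YR,-33,-38,93)"
```

```text
cham x -254.5 y -308.6 z 165.1 | rack x -36.1 y -40.2 z 165.1 | rot [-1.7986e+02 -1.0000e-02  9.7010e+01] F [ 0.8  1.7 -0. ] w 0.0425 g 0.0 t 5.78
shift in final tool frame mm [ 2.2  3.1 72.1] share [0.0111 0.0155 0.3605] turn deg [-0.14 -0.01 -0.09] share [-0.0015 -0.0001 -0.001 ]
```

Request:
{"name": "servo_tool", "arguments": {"motion": [[0.0055,0.0078,0.02,0,0,0,0],[0.0056,0.0077,0.06,0,0,0,0],[0,0,0.09,0,0,0,0],[0,0,0.09,0,0,0,0],[0,0,0.07,0,0,0,0],[0,0,0.03,0,0,0,0],[0,0,0,0,0,0,-1],[0,0,0,0,0,0,-1],[0,0,0,0,0,0,-1],[0,0,0,0,0,0,-1],[0,0,0,0,0,0,-1]], "newtons": 40}}

```text
time: 6.7
tool_pos: [0.4371, -0.0801, 0.0943]
tool_rot: [-179.9, -0.0, 97.1]
wrist_force: [-5.3, 0.2, 5.4]
grip_width: 0.0073
grasp_force: 39.5
```

```bash
python3 -c "
from h import *
rep()"
```

```text
cham x -250.5 y -304.9 z 94.3 | rack x -32.5 y -36.1 z 94.3 | rot [-1.7991e+02 -3.0000e-02  9.7120e+01] F [-5.3  0.2  5.4] w 0.0073 g 39.5 t 6.70
```

Request:
{"name": "servo_tool", "arguments": {"motion": [[0,0,-0.04,0,0,0,-1],[0,0,-0.08,0,0,0,-1],[0,0,-0.11,0,0,0,-1],[0,0,-0.12,0,0,0,-1],[0,0,-0.12,0,0,0,-1],[0,0,-0.12,0,0,0,-1],[0,0,-0.1,0,0,0,-1],[0,0,-0.04,0,0,-0.07,-1],[0,0,0,0,0,0,-1]]}}

```text
time: 7.45
tool_pos: [0.4403, -0.0806, 0.2431]
tool_rot: [179.6, 0.1, 103.7]
wrist_force: [0.7, -1.0, -0.8]
grip_width: 0.0069
grasp_force: 39.1
```

```bash
python3 -c "
from h import *
rep();to(O,YC,6.5,-36.1,240)"
```

```text
cham x -247.4 y -306.1 z 243.1 | rack x -29.3 y -37.0 z 243.1 | rot [1.7960e+02 1.4000e-01 1.0369e+02] F [ 0.7 -1.  -0.8] w 0.0069 g 39.1 t 7.45
shift in final tool frame mm [270.  253.9   3.1] share [1.3502 1.2697 0.0154] turn deg [0.4  0.14 0.29] share [0.0044 0.0016 0.0032]
```

Request:
{"name": "servo_tool", "arguments": {"motion": [[0.06,0.056,0,0,0,0,-1],[0.115,0.108,0,0,0,0,-1],[0.13,0.122,0,0,0,0,-1],[0.13,0.122,0,0,0,0,-1],[0.13,0.122,0,0,0,0,-1],[0.13,0.122,0,0,0,0,-1],[0.13,0.122,0,0,0,0,-1],[0.13,0.122,0,0,0,0,-1],[0.13,0.122,0,0,0,0,-1],[0.13,0.122,0,0,0,0,-1],[0.09,0.085,0,0,0,0,-1],[0.045,0.045,0,0,0,0,-1]]}}

```text
time: 8.45
tool_pos: [0.6233, 0.2458, 0.2385]
tool_rot: [180.0, -0.1, 103.5]
wrist_force: [-0.8, 0.0, -1.1]
grip_width: 0.0072
grasp_force: 39.1
```

Request:
{"name": "servo_tool", "arguments": {"motion": [[0,0,0,0,0,0,-1],[0,0,0,0,0,0,-1],[0,0,0,0,0,0,-1]]}}

```text
time: 8.7
tool_pos: [0.6225, 0.2399, 0.2395]
tool_rot: [-180.0, 0.1, 103.3]
wrist_force: [0.1, 1.0, -0.5]
grip_width: 0.0074
grasp_force: 39.1
```

```bash
python3 -c "
from h import *
rep();to(O,YC,6.5,-36.1,132)
im,d=env.snapshot('scene');cv2.imwrite('pics/s2.png',cv2.resize(im[110:250,225:385,::-1],None,fx=4,fy=4,interpolation=2))"
```

```text
cham x 4.1 y -36.6 z 239.5 | rack x 191.0 y 258.5 z 239.5 | rot [-1.7996e+02  6.0000e-02  1.0328e+02] F [ 0.1  1.  -0.5] w 0.0074 g 39.1 t 8.70
shift in final tool frame mm [  0.5   2.4 107.5] share [0.0024 0.0122 0.5375] turn deg [-0.04  0.06 -0.12] share [-0.0004  0.0007 -0.0013]
```

View pics/s2.png

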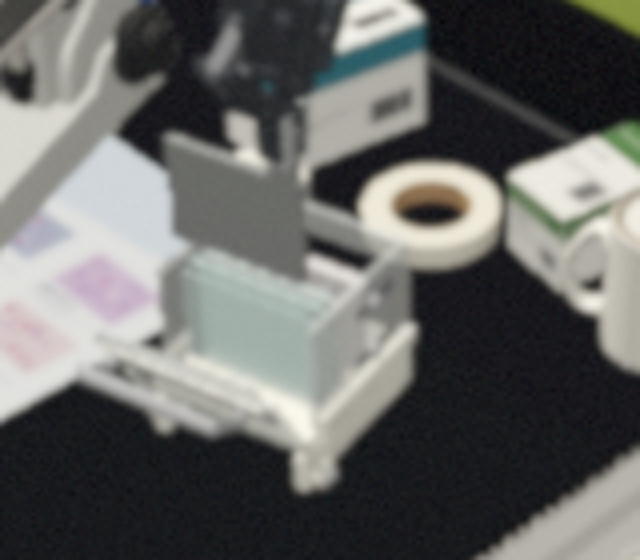

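The filler hangs upright at (235,205), above and in front of the cassette face at (255,300). Before lowering, a depth check of the filler face against the cassette face.

```bash
cat >> h.py <<'E'
def chamcloud(n,k=5):
    D=[]
    for i in range(k):
        im,d=env.snapshot(n);D.append(np.where(d==0,np.nan,d))
    X=cloud(n,0,np.nanmedian(D,0).astype(np.float32)).reshape(-1,3)
    c,s=np.cos(YC),np.sin(YC);d=X[:,:2]-O
    return np.c_[d[:,0]*c+d[:,1]*s,-d[:,0]*s+d[:,1]*c,X[:,2]]*1000
E
python3 -c "
from h import *
for n in('scene','top'):
  q=chamcloud(n,3)
  for nm,z0,z1,y0,y1 in(('filler',150,215,-40,40),('cassette',70,108,-35,35)):
    k=q[(q[:,2]>z0)&(q[:,2]<z1)&(q[:,1]>y0)&(q[:,1]<y1)&(q[:,0]>-15)&(q[:,0]<25)]
    print(n,nm,len(k),np.percentile(k[:,0],[10,50,90]).round(1),'slopes dx/dy dx/dz',np.linalg.lstsq(np.c_[k[:,1:],np.ones(len(k))],k[:,0],rcond=None)[0].round(3))
    if nm=='filler': print('y range',np.percentile(q[(q[:,2]>150)&(q[:,2]<215)&(abs(q[:,0])<12)&(abs(q[:,1])<60),1],[1,99]))
rep()
"
```

```text
scene filler 558 [-5.3 -3.4 -1.4] slopes dx/dy dx/dz [ 0.024  0.02  -7.212]
y range [-49.17197721  45.5204172 ]
scene cassette 263 [ 6.8  8.7 10.6] slopes dx/dy dx/dz [-1.200e-02 -9.000e-03  9.538e+00]Traceback (most recent call last):
  File "<string>", line 7, in <module>
    print(n,nm,len(k),np.percentile(k[:,0],[10,50,90]).round(1),'slopes dx/dy dx/dz',np.linalg.lstsq(np.c_[k[:,1:],np.ones(len(k))],k[:,0],rcond=None)[0].round(3))
                      ~~~~~~~~~~~~~^^^^^^^^^^^^^^^^^^^
    return _quantile_unchecked(
        a, q, axis, out, overwrite_input, method, keepdims, weights)
    return _ureduce(a,
                    func=_quantile_ureduce_func,
    ...<5 lines>...
                    overwrite_input=overwrite_input,
                    method=method)
    r = func(a, **kwargs)
    result = _quantile(arr,
                       quantiles=q,
    ...<2 lines>...
                       out=out,
                       weights=wgt)
    slices_having_nans = np.isnan(arr[-1, ...])
                                  ~~~^^^^^^^^^
IndexError: index -1 is out of bounds for axis 0 with size 0
```

Request:
{"name": "servo_tool", "arguments": {"motion": [[0.002,0.007,0.03,0,0,0,-1],[0,0,0.06,0,0,0,-1],[0,0,0.09,0,0,0,-1],[0,0,0.09,0,0,0,-1],[0,0,0.09,0,0,0,-1],[0,0,0.08,0,0,0,-1],[0,0,0.05,0,0,0,-1],[0,0,0.03,0,0,0,-1],[0,0,0.0125,0,0,0,-1],[0,0,0,0,0,0,-1],[0,0,0,0,0,0,-1],[0,0,0,0,0,0,-1]]}}

```text
time: 10.05
tool_pos: [0.6245, 0.2421, 0.1344]
tool_rot: [179.9, -0.0, 103.4]
wrist_force: [-0.4, 0.1, -1.0]
grip_width: 0.007
grasp_force: 39.1
```

```bash
python3 -c "
from h import *
rep()"
```

```text
cham x 6.5 y -34.9 z 134.4 | rack x 193.3 y 260.5 z 134.4 | rot [ 1.7990e+02 -1.0000e-02  1.0341e+02] F [-0.4  0.1 -1. ] w 0.0070 g 39.1 t 10.05
```

Request:
{"name": "servo_tool", "arguments": {"motion": [[-0.003,0.003,0.005,0,0,0,-1],[-0.003,0.004,0.005,0,0,0,-1],[0,0.003,0.004,0,0,0,-1],[0,0,0.002,0,0,0,-1],[0,0,0,0,0,0,-1],[0,0,0,0,0,0,-1]]}}

```text
time: 10.55
tool_pos: [0.6267, 0.241, 0.1315]
tool_rot: [179.9, 0.0, 103.4]
wrist_force: [-1.4, -1.2, 6.1]
grip_width: 0.007
grasp_force: 40.4
```

```bash
python3 -c "
from h import *
rep()"
```

```text
cham x 8.4 y -36.4 z 131.5 | rack x 195.3 y 259.1 z 131.5 | rot [179.92   0.   103.39] F [-1.4 -1.2  6.1] w 0.0070 g 40.4 t 10.55
```

Request:
{"name": "servo_tool", "arguments": {"motion": [[0,0,0,0,0,0,-0.4],[0,0,0,0,0,0,-0.4],[0,0,0,0,0,0,-0.4],[0,0,-0.02,0,0,0,-0.4],[0,0,-0.08,0,0,0,-0.4],[0,0,-0.08,0,0,0,-0.4],[0,0,-0.08,0,0,0,-0.4],[0,0,-0.06,0,0,0.07,-0.4]]}}

```text
time: 11.22
tool_pos: [0.6266, 0.2411, 0.1957]
tool_rot: [179.9, -0.0, 97.2]
wrist_force: [0.7, -0.3, -0.4]
grip_width: 0.0258
grasp_force: 0.0
```

```bash
python3 -c "
from h import *
rep();to(RC,YR,33,38,165)
im,d=env.snapshot('scene');cv2.imwrite('pics/s3.png',cv2.resize(im[110:250,225:385,::-1],None,fx=4,fy=4,interpolation=2))"
```

```text
cham x 8.3 y -36.3 z 195.7 | rack x 195.2 y 259.3 z 195.7 | rot [ 1.7994e+02 -2.0000e-02  9.7190e+01] F [ 0.7 -0.3 -0.4] w 0.0258 g 0.0 t 11.22
shift in final tool frame mm [-221.3 -162.2   30.7] share [-1.1065 -0.8111  0.1536] turn deg [ 0.06 -0.02  0.09] share [ 0.0007 -0.0002  0.001 ]
```

View pics/s3.png

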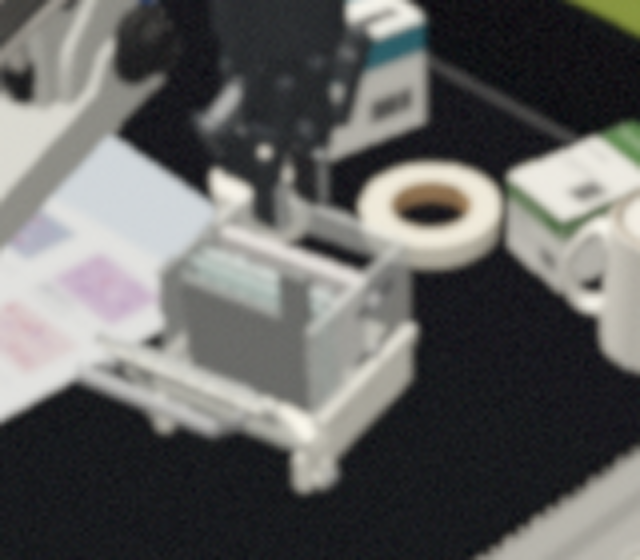

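Filler_1 stands upright in front of the cassettes, face at (250,330) and tab at (297,295). Next is filler_4.

Request:
{"name": "servo_tool", "arguments": {"motion": [[-0.055,-0.04,0.007,0,0,0,-0.4],[-0.11,-0.081,0.015,0,0,0,-0.4],[-0.13,-0.095,0.02,0,0,0,-0.4],[-0.13,-0.095,0.02,0,0,0,-0.4],[-0.13,-0.095,0.02,0,0,0,-0.4],[-0.13,-0.095,0.02,0,0,0,-0.4],[-0.13,-0.095,0.02,0,0,0,-0.4],[-0.12,-0.09,0.015,0,0,0,-0.4],[-0.11,-0.081,0.01,0,0,0,-0.4],[-0.06,-0.044,0.007,0,0,0,-0.4],[0,0,0,0,0,0,-0.4],[0,0,0,0,0,0,-0.4]]}}

```text
time: 12.27
tool_pos: [0.4925, 0.0014, 0.1634]
tool_rot: [180.0, -0.0, 97.1]
wrist_force: [0.1, 0.4, -0.3]
grip_width: 0.0257
grasp_force: 0.0
```

Request:
{"name": "servo_tool", "arguments": {"motion": [[0,0,0,0,0,0,-0.4],[0,0,0,0,0,0,-0.4]]}}

```text
time: 12.43
tool_pos: [0.4933, 0.0031, 0.1633]
tool_rot: [180.0, -0.0, 97.3]
wrist_force: [-0.6, -0.2, -0.7]
grip_width: 0.026
grasp_force: 0.0
```

```bash
python3 -c "
from h import *
rep();to(RC,YR,33,37.5,93)"
```

```text
cham x -176.5 y -236.9 z 163.3 | rack x 33.5 y 39.6 z 163.3 | rot [ 1.7997e+02 -3.0000e-02  9.7250e+01] F [-0.6 -0.2 -0.7] w 0.0260 g 0.0 t 12.43
shift in final tool frame mm [-2.1 -0.5 70.3] share [-0.0105 -0.0026  0.3517] turn deg [ 0.03 -0.03  0.15] share [ 0.0003 -0.0003  0.0017]
```

Request:
{"name": "servo_tool", "arguments": {"motion": [[-0.0105,-0.003,0.03,0,0,0,-0.4],[0,0,0.06,0,0,0,-0.4],[0,0,0.09,0,0,0,-0.4],[0,0,0.09,0,0,0,-0.4],[0,0,0.06,0,0,0,-0.4],[0,0,0.022,0,0,0,-0.4],[0,0,0,0,0,0,-0.4],[0,0,0,0,0,0,-1],[0,0,0,0,0,0,-1],[0,0,0,0,0,0,-1],[0,0,0,0,0,0,-1],[0,0,0,0,0,0,-1]], "newtons": 40}}

```text
time: 13.43
tool_pos: [0.4923, -0.0003, 0.0934]
tool_rot: [180.0, -0.0, 97.1]
wrist_force: [-0.9, 0.7, 1.3]
grip_width: 0.0071
grasp_force: 43.7
```

```bash
python3 -c "
from h import *
rep()"
```

```text
cham x -178.3 y -240.0 z 93.4 | rack x 32.1 y 36.3 z 93.4 | rot [179.97  -0.    97.12] F [-0.9  0.7  1.3] w 0.0071 g 43.7 t 13.43
```

Request:
{"name": "servo_tool", "arguments": {"motion": [[0,0,-0.04,0,0,0,-1],[0,0,-0.08,0,0,0,-1],[0,0,-0.11,0,0,0,-1],[0,0,-0.12,0,0,0,-1],[0,0,-0.12,0,0,0,-1],[0,0,-0.12,0,0,0,-1],[0,0,-0.1,0,0,0,-1],[0,0,-0.04,0,0,-0.07,-1],[0,0,0,0,0,0,-1],[0,0,0,0,0,0,-1]]}}

```text
time: 14.27
tool_pos: [0.4924, -0.0005, 0.2396]
tool_rot: [179.9, 0.0, 103.3]
wrist_force: [-0.1, 0.8, -1.7]
grip_width: 0.007
grasp_force: 43.5
```

```bash
python3 -c "
from h import *
rep();to(O,YC,-3.5,36.5,240)"
```

```text
cham x -178.2 y -240.2 z 239.6 | rack x 32.2 y 36.1 z 239.6 | rot [1.7991e+02 1.0000e-02 1.0326e+02] F [-0.1  0.8 -1.7] w 0.0070 g 43.5 t 14.27
shift in final tool frame mm [276.7 174.7  -0.4] share [ 1.3835  0.8735 -0.0018] turn deg [ 0.09  0.01 -0.14] share [ 0.0011  0.0001 -0.0016]
```

Request:
{"name": "servo_tool", "arguments": {"motion": [[0.06,0.0385,0,0,0,0,-1],[0.115,0.074,0,0,0,0,-1],[0.135,0.086,0,0,0,0,-1],[0.135,0.086,0,0,0,0,-1],[0.135,0.086,0,0,0,0,-1],[0.135,0.086,0,0,0,0,-1],[0.135,0.086,0,0,0,0,-1],[0.135,0.086,0,0,0,0,-1],[0.135,0.086,0,0,0,0,-1],[0.135,0.086,0,0,0,0,-1],[0.085,0.053,0,0,0,0,-1],[0.044,0.025,0,0,0,0,-1]]}}

```text
time: 15.27
tool_pos: [0.5982, 0.3133, 0.2367]
tool_rot: [-179.8, -0.1, 103.5]
wrist_force: [-0.4, -0.2, -1.5]
grip_width: 0.0066
grasp_force: 43.4
```

Request:
{"name": "servo_tool", "arguments": {"motion": [[0,0,0,0,0,0,-1],[0,0,0,0,0,0,-1],[0,0,0,0,0,0,-1],[0,0,0,0,0,0,-1]]}}

```text
time: 15.6
tool_pos: [0.5991, 0.3074, 0.2392]
tool_rot: [-180.0, 0.1, 103.2]
wrist_force: [0.6, -0.1, -0.6]
grip_width: 0.0074
grasp_force: 43.4
```

```bash
python3 -c "
from h import *
rep();to(O,YC,-2.5,36.3,133)"
```

```text
cham x -3.0 y 34.5 z 239.2 | rack x 176.2 y 328.4 z 239.2 | rot [-1.8000e+02  6.0000e-02  1.0325e+02] F [ 0.6 -0.1 -0.6] w 0.0074 g 43.4 t 15.60
shift in final tool frame mm [  1.8   0.5 106.2] share [0.0088 0.0026 0.5312] turn deg [-0.    0.06 -0.15] share [-0.      0.0007 -0.0017]
```

Request:
{"name": "servo_tool", "arguments": {"motion": [[0.004,0,0.03,0,0,0,-1],[0,0,0.06,0,0,0,-1],[0,0,0.09,0,0,0,-1],[0,0,0.09,0,0,0,-1],[0,0,0.09,0,0,0,-1],[0,0,0.08,0,0,0,-1],[0,0,0.05,0,0,0,-1],[0,0,0.025,0,0,0,-1],[0,0,0.0075,0,0,0,-1],[0,0,0,0,0,0,-1],[0,0,0,0,0,0,-1],[0,0,0,0,0,0,-1]]}}

```text
time: 16.6
tool_pos: [0.5993, 0.3107, 0.1356]
tool_rot: [179.9, -0.0, 103.4]
wrist_force: [0.4, -0.2, -1.5]
grip_width: 0.0074
grasp_force: 43.4
```

```bash
python3 -c "
from h import *
rep()
im,d=env.snapshot('scene');cv2.imwrite('pics/s4.png',cv2.resize(im[110:250,225:385,::-1],None,fx=4,fy=4,interpolation=2))"
```

```text
cham x -2.1 y 37.7 z 135.6 | rack x 176.7 y 331.7 z 135.6 | rot [ 1.7990e+02 -3.0000e-02  1.0341e+02] F [ 0.4 -0.2 -1.5] w 0.0074 g 43.4 t 16.60
```

View pics/s4.png

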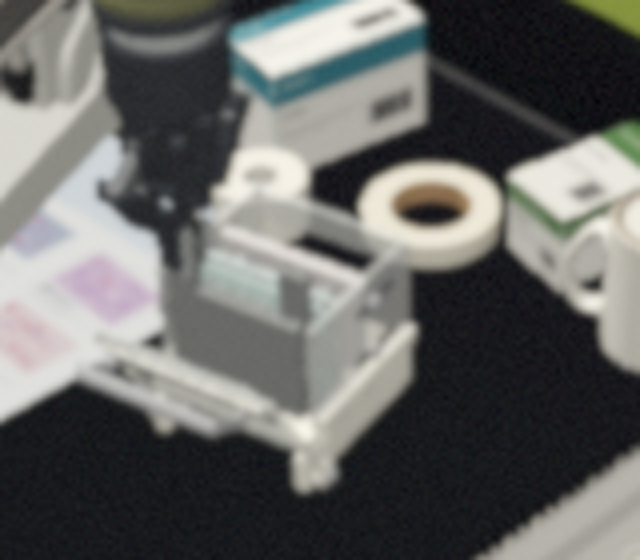

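Filler_4 is going down squarely in front of filler_1. Now set it down and nudge it back slightly.

Request:
{"name": "servo_tool", "arguments": {"motion": [[-0.004,0.003,0.008,0,0,0,-1],[-0.003,0.003,0.008,0,0,0,-1],[0,0.001,0.008,0,0,0,-1],[0,0,0.004,0,0,0,-1],[0,0,0,0,0,0,-1],[0,0,0,0,0,0,-1]]}}

```text
time: 17.15
tool_pos: [0.601, 0.3095, 0.1305]
tool_rot: [179.9, -0.0, 103.4]
wrist_force: [-0.7, -0.9, 9.1]
grip_width: 0.0071
grasp_force: 45.0
```

```bash
python3 -c "
from h import *
rep()"
```

```text
cham x -0.7 y 36.1 z 130.5 | rack x 178.3 y 330.2 z 130.5 | rot [ 1.7989e+02 -2.0000e-02  1.0340e+02] F [-0.7 -0.9  9.1] w 0.0071 g 45.0 t 17.15
```

Request:
{"name": "servo_tool", "arguments": {"motion": [[0,0,0,0,0,0,-0.4],[0,0,0,0,0,0,-0.4],[0,0,0,0,0,0,-0.4],[0,0,-0.02,0,0,0,-0.4],[0,0,-0.08,0,0,0,-0.4],[0,0,-0.08,0,0,0,-0.4],[0,0,-0.08,0,0,0,-0.4],[0,0,-0.06,0,0,0.07,-0.4]]}}

```text
time: 17.82
tool_pos: [0.6008, 0.3094, 0.1943]
tool_rot: [179.9, -0.0, 97.2]
wrist_force: [0.2, 0.8, -0.6]
grip_width: 0.0259
grasp_force: 0.0
```

```bash
python3 -c "
from h import *
rep();to(RC,YR,-11.5,-13,165)"
```

```text
cham x -0.9 y 36.1 z 194.3 | rack x 178.1 y 330.2 z 194.3 | rot [ 1.7995e+02 -3.0000e-02  9.7180e+01] F [ 0.2  0.8 -0.6] w 0.0259 g 0.0 t 17.82
shift in final tool frame mm [-343.2 -189.6   29.3] share [-1.716  -0.9481  0.1467] turn deg [ 0.05 -0.03  0.08] share [ 0.0006 -0.0003  0.0009]
```

Request:
{"name": "servo_tool", "arguments": {"motion": [[-0.07,-0.039,0.006,0,0,0,-0.4],[-0.13,-0.072,0.011,0,0,0,-0.4],[-0.166,-0.0917,0.0142,0,0,0,-0.4],[-0.166,-0.0917,0.0142,0,0,0,-0.4],[-0.166,-0.0917,0.0142,0,0,0,-0.4],[-0.166,-0.0917,0.0142,0,0,0,-0.4],[-0.166,-0.0917,0.0142,0,0,0,-0.4],[-0.166,-0.0917,0.0142,0,0,0,-0.4],[-0.166,-0.0917,0.0142,0,0,0,-0.4],[-0.166,-0.0917,0.0142,0,0,0,-0.4],[-0.125,-0.069,0.011,0,0,0,-0.4],[-0.063,-0.0345,0.005,0,0,0,-0.4]]}}

```text
time: 18.82
tool_pos: [0.4529, -0.0586, 0.1637]
tool_rot: [-179.9, 0.1, 96.9]
wrist_force: [0.5, -1.0, 0.8]
grip_width: 0.0257
grasp_force: 0.0
```

Request:
{"name": "servo_tool", "arguments": {"motion": [[0,0,0,0,0,0,-0.4],[0,0,0,0,0,0,-0.4],[0,0,0,0,0,0,-0.4],[0,0,0,0,0,0,-0.4],[0,0,0,0,0,0,-0.4],[0,0,0,0,0,0,-0.4]]}}

```text
time: 19.32
tool_pos: [0.4551, -0.0537, 0.1635]
tool_rot: [180.0, -0.0, 97.2]
wrist_force: [-0.7, 0.3, -0.3]
grip_width: 0.0254
grasp_force: 0.0
```

```bash
python3 -c "
from h import *
rep();to(RC,YR,-11.5,-12.5,93)"
```

```text
cham x -226.8 y -283.3 z 163.5 | rack x -11.4 y -12.1 z 163.5 | rot [ 1.800e+02 -1.000e-02  9.722e+01] F [-0.7  0.3 -0.3] w 0.0254 g 0.0 t 19.32
shift in final tool frame mm [-0.4 -0.1 70.5] share [-0.0021 -0.0007  0.3526] turn deg [ 0.   -0.01  0.12] share [ 0.     -0.0001  0.0013]
```

Request:
{"name": "servo_tool", "arguments": {"motion": [[-0.002,0,0.03,0,0,0,-0.4],[0,0,0.06,0,0,0,-0.4],[0,0,0.09,0,0,0,-0.4],[0,0,0.09,0,0,0,-0.4],[0,0,0.06,0,0,0,-0.4],[0,0,0.022,0,0,0,-0.4],[0,0,0,0,0,0,-0.4],[0,0,0,0,0,0,-1],[0,0,0,0,0,0,-1],[0,0,0,0,0,0,-1],[0,0,0,0,0,0,-1],[0,0,0,0,0,0,-1]], "newtons": 40}}

```text
time: 20.32
tool_pos: [0.4549, -0.0551, 0.0936]
tool_rot: [180.0, 0.0, 97.1]
wrist_force: [-2.6, -0.5, 2.5]
grip_width: 0.0073
grasp_force: 43.7
```

```bash
python3 -c "
from h import *
rep()"
```

```text
cham x -227.4 y -284.6 z 93.6 | rack x -11.8 y -13.4 z 93.6 | rot [1.7997e+02 1.0000e-02 9.7110e+01] F [-2.6 -0.5  2.5] w 0.0073 g 43.7 t 20.32
```

Request:
{"name": "servo_tool", "arguments": {"motion": [[0,0,-0.04,0,0,0,-1],[0,0,-0.08,0,0,0,-1],[0,0,-0.11,0,0,0,-1],[0,0,-0.12,0,0,0,-1],[0,0,-0.12,0,0,0,-1],[0,0,-0.12,0,0,0,-1],[0,0,-0.1,0,0,0,-1],[0,0,-0.04,0,0,-0.07,-1],[0,0,0,0,0,0,-1],[0,0,0,0,0,0,-1]]}}

```text
time: 21.15
tool_pos: [0.455, -0.0551, 0.2398]
tool_rot: [179.9, 0.0, 103.3]
wrist_force: [-0.6, -0.5, -0.9]
grip_width: 0.0069
grasp_force: 43.3
```

```bash
python3 -c "
from h import *
rep();to(O,YC,-11,-12,240)"
```

```text
cham x -227.2 y -284.7 z 239.8 | rack x -11.6 y -13.5 z 239.8 | rot [1.7990e+02 2.0000e-02 1.0326e+02] F [-0.6 -0.5 -0.9] w 0.0069 g 43.3 t 21.15
shift in final tool frame mm [ 2.727e+02  2.162e+02 -2.000e-01] share [ 1.3635e+00  1.0811e+00 -1.0000e-03] turn deg [ 0.1   0.02 -0.14] share [ 0.0011  0.0003 -0.0015]
```

Request:
{"name": "servo_tool", "arguments": {"motion": [[0.06,0.0475,0,0,0,0,-1],[0.115,0.091,0,0,0,0,-1],[0.132,0.105,0,0,0,0,-1],[0.132,0.105,0,0,0,0,-1],[0.132,0.105,0,0,0,0,-1],[0.132,0.105,0,0,0,0,-1],[0.132,0.105,0,0,0,0,-1],[0.132,0.105,0,0,0,0,-1],[0.132,0.105,0,0,0,0,-1],[0.132,0.105,0,0,0,0,-1],[0.09,0.071,0,0,0,0,-1],[0.046,0.026,0,0,0,0,-1]]}}

```text
time: 22.15
tool_pos: [0.6005, 0.2648, 0.2368]
tool_rot: [-179.9, -0.1, 103.5]
wrist_force: [-0.8, 0.3, -0.1]
grip_width: 0.007
grasp_force: 43.3
```

Request:
{"name": "servo_tool", "arguments": {"motion": [[0,0,0,0,0,0,-1],[0,0,0,0,0,0,-1],[0,0,0,0,0,0,-1],[0,0,0,0,0,0,-1],[0,0,0,0,0,0,-1],[0,0,0,0,0,0,-1]]}}

```text
time: 22.65
tool_pos: [0.6007, 0.2597, 0.2396]
tool_rot: [180.0, 0.0, 103.3]
wrist_force: [-0.1, 0.6, -0.3]
grip_width: 0.0069
grasp_force: 43.2
```

```bash
python3 -c "
from h import *
rep();to(O,YC,-12,-11.5,135)"
```

```text
cham x -12.6 y -12.3 z 239.6 | rack x 171.8 y 280.9 z 239.6 | rot [1.7997e+02 1.0000e-02 1.0332e+02] F [-0.1  0.6 -0.3] w 0.0069 g 43.2 t 22.65
shift in final tool frame mm [  0.8   0.6 104.6] share [0.0038 0.0028 0.5232] turn deg [ 0.03  0.01 -0.08] share [ 0.0003  0.0001 -0.0009]
```

Request:
{"name": "servo_tool", "arguments": {"motion": [[0.003,0.001,0.03,0,0,0,-1],[0,0,0.06,0,0,0,-1],[0,0,0.09,0,0,0,-1],[0,0,0.09,0,0,0,-1],[0,0,0.09,0,0,0,-1],[0,0,0.08,0,0,0,-1],[0,0,0.05,0,0,0,-1],[0,0,0.025,0,0,0,-1],[0,0,0.013,0,0,0,-1],[0,0,0,0,0,0,-1],[0,0,0,0,0,0,-1],[0,0,0,0,0,0,-1]]}}

```text
time: 23.65
tool_pos: [0.6012, 0.2617, 0.1346]
tool_rot: [179.9, -0.0, 103.4]
wrist_force: [0.6, -0.7, -0.6]
grip_width: 0.0074
grasp_force: 43.3
```

```bash
python3 -c "
from h import *
rep();to(O,YC,-11,-11.5,130.4)"
```

```text
cham x -11.6 y -10.4 z 134.6 | rack x 172.6 y 282.8 z 134.6 | rot [ 1.7991e+02 -2.0000e-02  1.0341e+02] F [ 0.6 -0.7 -0.6] w 0.0074 g 43.3 t 23.65
shift in final tool frame mm [-1.1  0.6  4.2] share [-0.0054  0.003   0.0208] turn deg [ 0.09 -0.02  0.01] share [ 0.001  -0.0002  0.0001]
```

Request:
{"name": "servo_tool", "arguments": {"motion": [[-0.002,0.004,0.007,0,0,0,-1],[-0.002,0.004,0.007,0,0,0,-1],[0,0,0.006,0,0,0,-1],[0,0,0.002,0,0,0,-1],[0,0,0,0,0,0,-1],[0,0,0,0,0,0,-1]]}}

```text
time: 24.15
tool_pos: [0.6032, 0.2611, 0.1306]
tool_rot: [179.9, -0.0, 103.4]
wrist_force: [-1.4, -0.8, 7.9]
grip_width: 0.007
grasp_force: 44.6
```

```bash
python3 -c "
from h import *
rep()"
```

```text
cham x -9.9 y -11.4 z 130.6 | rack x 174.4 y 282.0 z 130.6 | rot [ 1.7988e+02 -1.0000e-02  1.0340e+02] F [-1.4 -0.8  7.9] w 0.0070 g 44.6 t 24.15
```

Request:
{"name": "servo_tool", "arguments": {"motion": [[0,0,0,0,0,0,-0.5],[0,0,0,0,0,0,-0.5],[0,0,0,0,0,0,-0.5],[0,0,-0.02,0,0,0,-0.5],[0,0,-0.08,0,0,0,-0.5],[0,0,-0.08,0,0,0,-0.5],[0,0,-0.08,0,0,0,-0.3],[0,0,-0.06,0,0,0,0],[0,-0.08,0,0,0,0,0],[0,-0.13,0,0,0,0,0],[0,-0.13,0,0,0,0,0],[0,-0.09,0,0,0,0,0]]}}

```text
time: 25.15
tool_pos: [0.5167, 0.2406, 0.1933]
tool_rot: [-179.9, 0.0, 103.4]
wrist_force: [0.2, -0.4, -0.5]
grip_width: 0.0426
grasp_force: 0.0
```

```bash
python3 -c "
from h import *
rep();to(O,YC,-95,0,101)
im,d=env.snapshot('scene');cv2.imwrite('pics/s5.png',cv2.resize(im[110:250,225:385,::-1],None,fx=4,fy=4,interpolation=2))"
```

```text
cham x -98.7 y -11.3 z 193.3 | rack x 86.1 y 272.3 z 193.3 | rot [-179.94    0.    103.43] F [ 0.2 -0.4 -0.5] w 0.0426 g 0.0 t 25.15
shift in final tool frame mm [11.3  3.7 92.3] share [0.0566 0.0185 0.4615] turn deg [-0.06  0.    0.03] share [-0.0006  0.      0.0003]
```

View pics/s5.png

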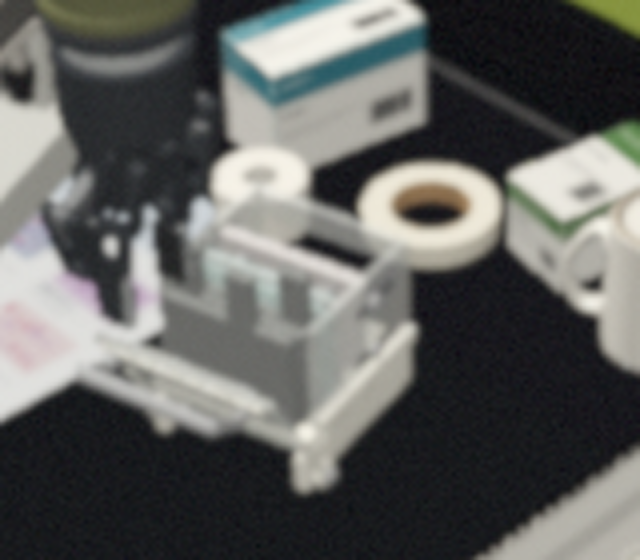

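Three fillers stand upright, tabs at (240,300), (295,300) and about (180,265). The door is still down. Now pinch the bar.

Request:
{"name": "servo_tool", "arguments": {"motion": [[0.028,0.008,0.02,0,0,0,0],[0.028,0.008,0.05,0,0,0,0],[0,0,0.09,0,0,0,0],[0,0,0.09,0,0,0,0],[0,0,0.09,0,0,0,0],[0,0,0.08,0,0,0,0],[0,0,0.042,0,0,0,0],[0,0,0,0,0,0,-1],[0,0,0,0,0,0,-1],[0,0,0,0,0,0,-1],[0,0,0,0,0,0,-1],[0,0,0,0,0,0,-1]], "newtons": 40}}

```text
time: 26.2
tool_pos: [0.5194, 0.2532, 0.1002]
tool_rot: [-180.0, -0.0, 103.4]
wrist_force: [1.1, 2.1, -2.5]
grip_width: 0.0083
grasp_force: 38.9
```

Request:
{"name": "servo_tool", "arguments": {"motion": [[0,0,0,0,0,0,-1]]}}

```text
time: 26.28
tool_pos: [0.5195, 0.2533, 0.1004]
tool_rot: [180.0, -0.0, 103.4]
wrist_force: [1.7, 2.0, -3.3]
grip_width: 0.0085
grasp_force: 38.9
```

```bash
python3 -c "
from h import *
rep()"
```

```text
cham x -93.0 y 0.3 z 100.4 | rack x 90.5 y 284.6 z 100.4 | rot [ 1.7998e+02 -2.0000e-02  1.0344e+02] F [ 1.7  2.  -3.3] w 0.0085 g 38.9 t 26.28
```

Request:
{"name": "servo_tool", "arguments": {"motion": [[0,0.026,-0.0195,0,0,0,-1],[0,0.0275,-0.0185,0,0,0,-1],[0,0.0275,-0.018,0,0,0,-1],[0,0.0292,-0.0165,0,0,0,-1],[0,0.0292,-0.0155,0,0,0,-1],[0,0,0,0,0,0,-1]]}}

```text
time: 26.78
tool_pos: [0.547, 0.2599, 0.1196]
tool_rot: [180.0, -0.0, 103.4]
wrist_force: [-5.4, 2.1, 5.7]
grip_width: 0.0081
grasp_force: 39.7
```

```bash
python3 -c "
from h import *
rep()"
```

```text
cham x -64.7 y 0.4 z 119.6 | rack x 118.6 y 287.8 z 119.6 | rot [ 1.7998e+02 -5.0000e-02  1.0342e+02] F [-5.4  2.1  5.7] w 0.0081 g 39.7 t 26.78
```

Request:
{"name": "servo_tool", "arguments": {"motion": [[0,0.0142,-0.0065,0,0,0,-1],[0,0.0142,-0.0063,0,0,0,-1],[0,0.0142,-0.006,0,0,0,-1],[0,0.0142,-0.0055,0,0,0,-1],[0,0.0142,-0.005,0,0,0,-1],[0,0.0142,-0.0045,0,0,0,-1],[0,0.0142,-0.004,0,0,0,-1],[0,0.0142,-0.004,0,0,0,-1],[0,0,0,0,0,0,-1]]}}

```text
time: 27.53
tool_pos: [0.5656, 0.2645, 0.1277]
tool_rot: [-179.7, -0.0, 103.5]
wrist_force: [-14.3, 0.2, 13.3]
grip_width: 0.0084
grasp_force: 39.9
```

```bash
python3 -c "
from h import *
rep()"
```

```text
cham x -45.6 y 0.6 z 127.7 | rack x 137.6 y 290.0 z 127.7 | rot [-1.7967e+02 -2.0000e-02  1.0346e+02] F [-14.3   0.2  13.3] w 0.0084 g 39.9 t 27.53
```

Request:
{"name": "servo_tool", "arguments": {"motion": [[0,0.006,-0.006,0,0,0,-1],[0,0.006,-0.006,0,0,0,-1],[0,0.006,-0.003,0,0,0,-1],[0,0,0,0,0,0,-1],[0,0,0,0,0,0,-1],[0,0,0,0,0,0,-1]]}}

```text
time: 28.03
tool_pos: [0.5685, 0.2651, 0.1289]
tool_rot: [-179.6, 0.0, 103.5]
wrist_force: [-11.1, 0.3, 0.6]
grip_width: 0.0082
grasp_force: 39.4
```

```bash
python3 -c "
from h import *
rep()
for n in('scene','top'):
  im,d=env.snapshot(n);np.save('pics/e_'+n+'.npy',im)
a=cv2.resize(np.load('pics/e_scene.npy')[140:240,240:340],None,fx=4,fy=4,interpolation=2);b=cv2.resize(np.load('pics/e_top.npy')[155:245,205:295],(400,400),interpolation=2)
cv2.imwrite('pics/s6.png',np.hstack([a,b])[:,:,::-1])"
```

```text
cham x -42.7 y 0.5 z 128.9 | rack x 140.5 y 290.3 z 128.9 | rot [-179.56    0.    103.47] F [-11.1   0.3   0.6] w 0.0082 g 39.4 t 28.03
```

View pics/s6.png

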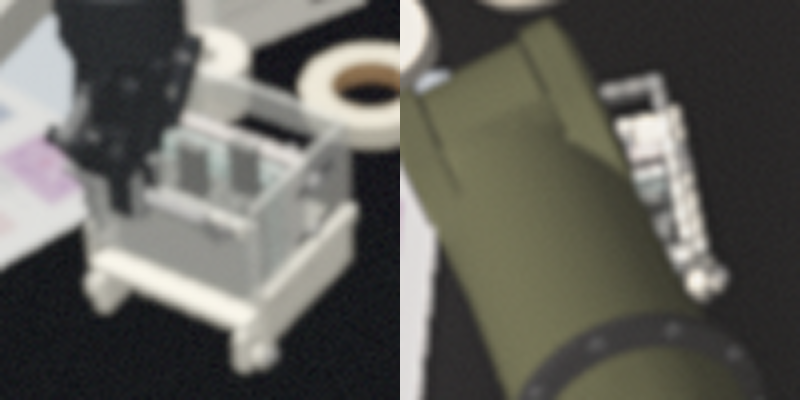

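The door is nearly up, the stack is straight and I feel about 11 N pressing back. Keep pushing to the stop.

Request:
{"name": "servo_tool", "arguments": {"motion": [[0,0.008,-0.002,0,0,0,-1],[0,0.008,-0.002,0,0,0,-1],[0,0.008,-0.001,0,0,0,-1],[0,0.008,0,0,0,0,-1],[0,0,0,0,0,0,-1],[0,0,0,0,0,0,-1]]}}

```text
time: 28.63
tool_pos: [0.5733, 0.2663, 0.1303]
tool_rot: [-179.4, 0.0, 103.5]
wrist_force: [-15.8, -0.5, 7.4]
grip_width: 0.0088
grasp_force: 39.9
```

```bash
python3 -c "
from h import *
rep()"
```

```text
cham x -37.7 y 0.6 z 130.3 | rack x 145.5 y 290.9 z 130.3 | rot [-1.7942e+02  1.0000e-02  1.0348e+02] F [-15.8  -0.5   7.4] w 0.0088 g 39.9 t 28.63
```

Request:
{"name": "servo_tool", "arguments": {"motion": [[0,0.008,-0.002,0,0,0,-1],[0,0.008,0,0,0,0,-1],[0,0,0,0,0,0,-1],[0,0,0,0,0,0,-1]]}}

```text
time: 28.97
tool_pos: [0.5734, 0.2663, 0.1302]
tool_rot: [-179.1, 0.0, 103.5]
wrist_force: [-24.0, -4.0, 12.3]
grip_width: 0.0079
grasp_force: 40.6
```

```bash
python3 -c "
from h import *
rep()"
```

```text
cham x -37.6 y 0.6 z 130.2 | rack x 145.5 y 290.9 z 130.2 | rot [-1.7906e+02  5.0000e-02  1.0351e+02] F [-24.   -4.   12.3] w 0.0079 g 40.6 t 28.97
```

```bash
python3 -c "
from h import *
q=chamcloud('top',5)
k=q[(q[:,1]>-52)&(q[:,1]<-36)&(q[:,2]>105)&(q[:,0]>0)&(q[:,0]<75)]
for x in np.arange(0,72,2):
  z=k[(k[:,0]>=x)&(k[:,0]<x+2),2]
  if len(z):print(x,len(z),np.median(z).round(),end='; ')
rep()"
```

```text
0 1 523.0; 2 4 316.0; 4 5 522.0; 6 1 118.0; 8 3 119.0; 10 2 117.0; 12 2 117.0; 14 2 311.0; 16 4 116.0; 18 12 137.0; 20 6 139.0; 22 3 151.0; 24 2 152.0; 26 4 148.0; 28 1 114.0; 30 1 115.0; 32 1 119.0; 34 1 123.0; 36 2 124.0; 38 1 109.0; 40 3 114.0; 42 8 119.0; 44 3 125.0; 46 3 124.0; 48 1 106.0; 50 2 116.0; 52 3 115.0; 56 11 110.0; 58 4 117.0; 60 4 119.0; 62 3 120.0; 64 4 120.0; 66 1 118.0; cham x -37.6 y 0.6 z 130.2 | rack x 145.6 y 290.9 z 130.2 | rot [-1.7907e+02  5.0000e-02  1.0351e+02] F [-25.2  -2.7  11.6] w 0.0083 g 40.6 t 29.22
```

The stack has pushed the sprung plate back by about 8–10 mm. The door is on its stop: the bar stays put while the force rises. Handing in.

```bash
python3 -c "
from workcell import env
print(env.close_job())"
```

```text
the job is handed in; nothing more can be done
None
```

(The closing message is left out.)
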